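Set an injection pump to its timing mark and point it out

ROBOT

A 7-joint arm with a two-finger parallel gripper is mounted at the origin on a cart in front of the work surface, level with it; the furniture and walls round the work are solid. World frame = base frame: x ahead of the robot, y to its left, z up, the work surface at z = 0. Lengths are in m, angles in rad, forces in N, time in s.
With the tool pointing down it reaches from about 0.35 to 0.9 m from the base axis. Payload 19.9 kg.
Tool frame: the origin (TCP) lies between the finger pads, 19 mm behind the fingertips; this is the grasp point; z points along the fingers, y is the line along which they close (so a half turn about z gives the same grasp; the last joint's range is limited). The gripper opens to 94 mm and grips with 3 to 60 N. Pads are 16 mm wide; open, the fingers measure 119 mm over their backs; the gripper's body (75 mm by 177 mm) begins 78 mm behind the grasp point.
Start: joints at [1.161, 0.417, -0.01, 1.614, 0.005, 1.111, -0.053], TCP at [0.225, -0.583, 0.224] pointing down, gripper open.
Joint ranges: [-2.81, 2.81], [-0.39, 2.02], [-1.27, 1.25], [0.06, 2.57], [-1.19, 4.33], [0.19, 2], [-2.82, 2.82]. Speed limits (rad/s): [1.89, 1.89, 2.39, 2.39, 3.01, 3.01, 3.01].

INTERFACE

Orientations are given as a 3x3 rotation matrix whose columns are the frame's x, y, z axes.
In Python, from rig import robot, grab_frame, camera_info, recognise, cut_out, tip_of, readout gives the robot as it stands. Calls block until the motion is done:
- robot.move_ptp(position, orientation): joint-space move of the TCP to a pose.
- robot.move_linear(position, velocity=0.15, frame=None, threshold=None): straight line of the TCP; frame=None keeps the orientation; velocity is the mean speed in m/s. With threshold (N) it stops when the force on the tool has changed by that much, and returns True; else False.
- robot.goto_joints(angles): joint-space move.
- robot.gripper_to(opening): finger opening in m; the grip force is fixed at half the most; returns when the fingers have stopped.
- robot.pause(seconds).
- robot.ik(position, orientation): joint angles nearest the present ones, or None.
- grab_frame(name): name is "side" or "top" or "wrist"; returns (picture, depth): 400x640x3 uint8, red, green, blue; 400x640 float32, m along the optical axis (not along the pixel's ray), 0 where there is no reading.
- camera_info(name): a dict with "fx", "fy", "cx", "cy" (pixels), "dist" ([k1, k2, p1, p2, k3] as OpenCV has them; the pictures are not rectified), "rvec" (rotation vector, rad) and "tvec" (3), from world to camera coordinates, as OpenCV has them. Camera axes: x right, y down, z forward; pixel columns grow to the right and rows downward; lengths in m; the calibration is good to about 2 mm. A picture is of the moment at which its call begins: read the wrist's pose just before it. camera_info takes no time and is no camera call; for the wrist camera it gives the pose at the moment of the call.
A pose or a line that the arm cannot do raises robot.PlanningError and nothing moves.
- robot.sign_off(): hands the job in; it is judged then, once.
Trained networks look in the newest picture that a camera, given by its name, has taken for a name from the list of things; names that differ only in an ending like _2 or _b are one class to them, and where a whole thing is asked for, a point or a joint stands for the part that bears it (a point fixed in the world has none). Each returns a list of dicts, best first, with "p" (0 to 1); they miss things now and then, are a little off and sometimes report something else, mostly with a low value. They report only what shows in the picture. A call takes as long as a camera call.
- recognise(camera, query): "pixel" ([row, column] in pixels, amid what is visible of it).
- cut_out(camera, query): "pixels" (400x640 bool, what is visible of it) and "pixel" ([row, column] in pixels, amid what is visible of it).
- tip_of(camera, query): "pixel" ([row, column] in pixels: a listed point, or the origin of a listed thing).
Readings, each from a call of its own:
- readout.get_time(): time.
- readout.get_qpos(): joint angles.
- readout.get_joint_vel(): joint speeds.
- readout.get_effort(): joint torques, N m.
- readout.get_ee_pos(): TCP position.
- readout.get_tool_rot(): TCP orientation.
- readout.get_force(): force on the tool from outside, world axes, zero at the start.
- readout.get_moment(): the same for the moment, N m.
- readout.get_opening(): finger opening in m.
- readout.get_grasp_force(): force on a finger pad.
Only numpy, scipy, OpenCV 4.12 (cv2) and the standard library are available. Lean on these libraries where they do the work, as an engineer would, in place of code of your own. Each camera call takes 0.05 s, during which the arm holds its last target. There are 200 camera calls.

TASK

The injection pump clamped in the holding fixture has to stand at its timing mark before it goes back on the engine. With a fingertip against a spoke, gently push the toothed sprocket round until its yellow tooth mark lines up with the red pointer; then point straight down at the yellow mark from two or three centimetres above it, without touching it, hold that for three seconds so that the fitter can check, and finish while still pointing there. Grip nothing, and leave the parts and tools lying round the pump where they are.

Things in the scene. Friction and masses are not known exactly. Their poses are not given: they have to be found in the camera images.
- pump_fixture: grey 191 x 180 x 12 mm base plate, fixed to the desk, with a cast pump standing on it, shaft up. Origin on the desk directly under the shaft, axes level; the plate runs from x = -116 to 75 mm; the red pointer stands on its -x side.
- sprocket (a joint): toothed sprocket on the pump's shaft, turning about the vertical; radians, 0 = yellow mark exactly at the red pointer (as at every whole turn), grows counter-clockwise seen from above. Starts 0.9 rad or more from the pointer, free to turn either way and all round. The shaft drags (about 0.1 N m, 2 to 4 N at a spoke), so the sprocket stays where it is left.
- shaft (a point): on the shaft's axis at the height of the sprocket's rim top, z = 93 mm. Dark steel sprocket, 160 mm over 32 teeth; rim 64 to 76 mm from the axis, underside at z = 75 mm; hub radius 22 mm, with nut and shaft end up to z = 115 mm. Between hub and rim are three open windows, 42 mm wide, parted by the spokes; under them the pump's flange and bolts reach up to z = 72 mm.
- mark (a point): centre of the top of the yellow mark (a bar 16 x 9 mm across the sprocket's rim and over one tooth), 72.5 mm from the axis, z = 95 mm; turns with the sprocket, its own -x axis pointing straight out from the shaft. The three spokes, 14 mm wide, z = 80 to 92 mm: one in line with the mark, the others 120 degrees either way.
- index (a point): fixed point 72.5 mm from the shaft toward the red pointer, z = 95 mm: where the mark's centre is when it lines up. The pointer is a 13 mm thick red cone lying level at z = 89 mm, its tip 84 mm from the shaft, on a steel bracket 18 mm wide that stands 103 to 109 mm from the shaft and reaches z = 96 mm
- oil_filter_a: blue oil filter can, 76 mm across, 88 mm tall, standing; origin under its centre
- oil_filter_b: white oil filter can, 70 mm across, 81 mm tall, standing; origin under its centre
- box_plugs: white and violet card box 50 x 95 x 28 mm; origin under its centre
- box_bulb: small red card box 40 x 50 x 60 mm; origin under its centre
- wrench_13: open-ended spanner 30 x 164 x 7 mm lying flat; origin under its centre
- nut_a: loose hexagon nut 24 mm wide, 10 mm high, lying on the fixture's base plate at its far right, about 80 mm from the shaft; origin under its centre

How it is judged:
On the way, in this order (a step that is already met when the one before it is completed fails the run):
1. the yellow mark is lined up with the red pointer (distance between mark and index below 0.007 m), for 0.2 s.
2. pointing at the yellow mark from just above, touching nothing, for 2 s (horizontal distance between the grasp point and mark below 0.02 m and z of the grasp point in the frame of mark between 0.02 and 0.075 m and distance between mark and index below 0.007 m and contact force between the fingers and anything else below 0.3 N), for 2 s.
At the end, for the whole second after the job is handed in: The sprocket is at rest with the yellow mark within 7 mm (half a tooth) of its place at the red pointer, and the tool point has stayed over the mark, within 20 mm sideways and 20 to 75 mm above it (fingertips up to about 55 mm above it), touching nothing, for 2 s and is still there at the end (distance between mark and index below 0.007 m and velocity of joint sprocket between -0.05 and 0.05 rad/s and horizontal distance between the grasp point and mark below 0.02 m and z of the grasp point in the frame of mark between 0.02 and 0.075 m).
It fails at once if the yellow mark is touched: the fingers touch something with the tool point within 15 mm sideways of the mark (horizontal distance between the grasp point and mark below 0.015 m and contact force between the fingers and anything else above 0.5 N).
It fails at once if the fingers press hard or pinch (over 35 N) (contact force between the fingers and anything else above 35 N).
It fails at once if a part or tool lying round the pump is shifted by more than 15 mm (distance of any of oil_filter_a, oil_filter_b, box_plugs, box_bulb, wrench_13, nut_a from where it was at the start of the episode above 0.015 m).
It also fails if it takes over 51 s, if anything falls off the work surface, if the arm or the gripper's body presses on something with over 40 N, if the wrist force passes 120 N, or if a joint passes its speed limit or range.

## Working session

There is one attempt and no reset: what is moved stays moved. The work goes in short steps, each a Python script; the robot and the scene stay as the last script left them, time stands still between calls to the robot, and variables do not carry over. Pictures are saved under pics/ and viewed, at most 10 in all, crops included, and the job is handed in when it is done.

```bash
mkdir -p pics; ls; cat > h.py <<'E'
from rig import robot, grab_frame, camera_info, recognise, cut_out, tip_of, readout
import numpy as np, cv2
def ray(cam,px):
    c=camera_info(cam); K=np.array([[c['fx'],0,c['cx']],[0,c['fy'],c['cy']],[0,0,1]])
    u=cv2.undistortPoints(np.array([[[px[1],px[0]]]],float),K,np.array(c['dist']))[0,0]
    R=cv2.Rodrigues(np.array(c['rvec'],float))[0]; t=np.array(c['tvec'],float)
    return -R.T@t, R.T@np.array([u[0],u[1],1])
def atz(cam,px,z):
    o,d=ray(cam,px); return o+d*(z-o[2])/d[2]
def save(n,im): cv2.imwrite('pics/'+n+'.png',cv2.cvtColor(im,cv2.COLOR_RGB2BGR))
E
python3 - <<'E'
from h import *
np.set_printoptions(precision=4,suppress=True)
for cam in ('top','side'):
    im,d=grab_frame(cam); save(cam+'0',im)
    for q,z in (('shaft',.093),('mark',.095),('index',.095),('pump_fixture',0)):
        for r in tip_of(cam,q)[:2]: print(cam,q,r['p'],r['pixel'],atz(cam,r['pixel'],z))
print(readout.get_time(),readout.get_tool_rot())
E
```

```text
pics
rig.py
top shaft 0.72 [160.2, 276.9] [ 0.5349 -0.221   0.093 ]
top mark 0.87 [175.8, 246.3] [ 0.499 -0.155  0.095]
top mark 0.54 [159.4, 277.4] [ 0.5364 -0.2222  0.095 ]
top pump_fixture 0.65 [164.4, 281.0] [ 0.5394 -0.2252  0.    ]
side shaft 0.94 [176.0, 358.1] [ 0.5341 -0.2181  0.093 ]
side shaft 0.58 [180.9, 324.1] [ 0.4623 -0.23    0.093 ]
side mark 0.85 [159.5, 341.2] [ 0.5053 -0.1589  0.095 ]
side mark 0.3 [259.4, 223.9] [ 0.2776 -0.4369  0.095 ]
side index 0.7 [183.2, 324.0] [ 0.4612 -0.2403  0.095 ]
side index 0.62 [304.3, 365.6] [ 0.4997 -0.546   0.095 ]
side pump_fixture 0.57 [211.9, 358.2] [ 0.5389 -0.2251  0.    ]
0.5 [[ 0.9331  0.3596 -0.0001]
 [ 0.3596 -0.9331  0.0001]
 [-0.     -0.0001 -1.    ]]
```

View pics/top0.png

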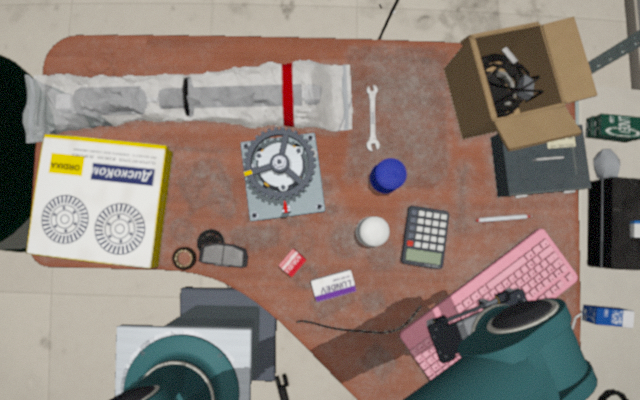

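View pics/side0.png

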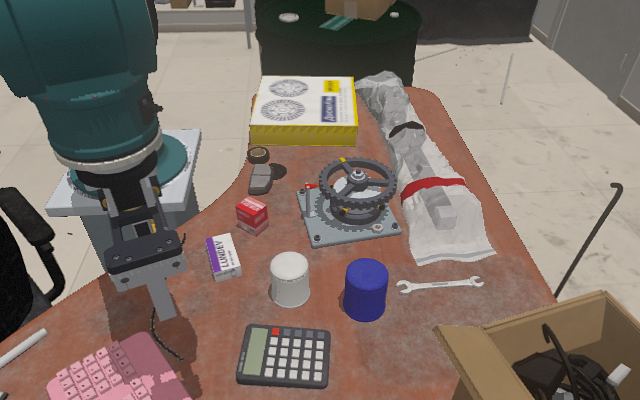

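The top view shows the shaft at about (160,278), the yellow mark at (173,249) and the red pointer tip at (203,285). The mark therefore needs about 74° counter-clockwise. The side view confirms the open windows and clear surroundings. Next I'll look closer with the wrist camera.

```bash
cat >> h.py <<'E'
np.set_printoptions(precision=4,suppress=True)
def rot(a): # tool down, tool y axis along world angle a
    y=np.array([np.cos(a),np.sin(a),0]); z=np.array([0,0,-1.]); return np.column_stack([np.cross(y,z),y,z])
def look(name,show=True):
    im,d=grab_frame('wrist'); save(name,im)
    out={}
    for q,z in (('shaft',.093),('mark',.095),('index',.095)):
        out[q]=[(r['p'],r['pixel'],atz('wrist',r['pixel'],z)) for r in tip_of('wrist',q)[:2]]
        for o in out[q]: print(q,*o)
    # yellow centroid
    hsv=cv2.cvtColor(im,cv2.COLOR_RGB2HSV); m=cv2.inRange(hsv,(20,150,110),(35,255,255))
    n,l,s,c=cv2.connectedComponentsWithStats(m)
    for i in range(1,n):
        if s[i,4]>40: print('yellow',s[i],atz('wrist',c[i][::-1],.095))
    return out
E
python3 - <<'E'
from h import *
R=readout.get_tool_rot()
robot.move_ptp([.46,-.22,.33],R); robot.gripper_to(0)
look('w1'); print(readout.get_time(),readout.get_ee_pos(),readout.get_opening())
E
```

```text
shaft 0.96 [113.0, 344.5] [ 0.5296 -0.2204  0.093 ]
shaft 0.6 [78.1, 529.3] [ 0.6377 -0.3936  0.093 ]
mark 0.83 [109.8, 282.2] [ 0.5085 -0.1557  0.095 ]
index 0.71 [175.4, 331.0] [ 0.4597 -0.2319  0.095 ]
yellow [  82    0   71  192 2210] [0.4658 0.0206 0.095 ]
yellow [132  66  11  32  54] [0.4823 0.0017 0.095 ]
yellow [274 107  16   9 131] [ 0.5074 -0.1555  0.095 ]
yellow [ 78 194  10   9  60] [0.3295 0.0334 0.095 ]
yellow [315 343   3  43  79] [ 0.2059 -0.3094  0.095 ]
3.75 [ 0.46 -0.22  0.33] 0.0003969931082470766
```

View pics/w1.png

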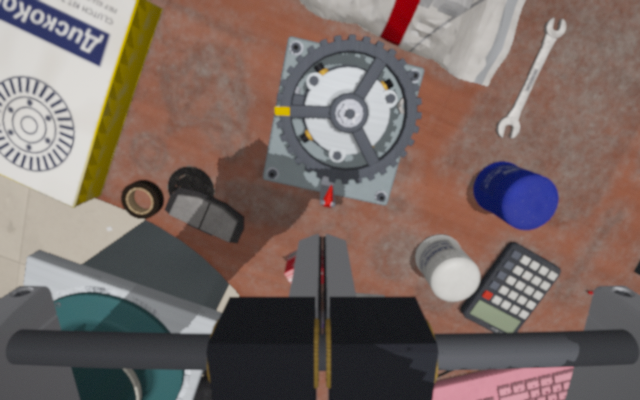

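The wrist view shows the yellow mark at (111,282), the shaft at (111,347) and the red pointer tip at about (186,330). I'll refine the centre with a contour fit and check reachability for each spoke.

```bash
python3 - <<'E'
from h import *
for cam in ('wrist','top'):
    grab_frame(cam)
    for q in ('sprocket',):
        r=cut_out(cam,q)
        if r:
            m=r[0]['pixels'].astype(np.uint8); cs=max(cv2.findContours(m,0,1)[0],key=cv2.contourArea)
            (x,y),ax,an=cv2.fitEllipse(cv2.convexHull(cs)); print(cam,q,r[0]['p'],(y,x),ax,atz(cam,(y,x),.084),cv2.boundingRect(cs))
im=cv2.cvtColor(cv2.imread('pics/w1.png'),cv2.COLOR_BGR2HSV)
m=cv2.inRange(im,(0,170,80),(6,255,255))|cv2.inRange(im,(174,170,80),(180,255,255))
n,l,s,c=cv2.connectedComponentsWithStats(m)
for i in range(1,n):
    if s[i,4]>20 and 150<s[i,1]<230 and 300<s[i,0]<360:
        p=np.argwhere(l==i); t=p[p[:,0]<=p[:,0].min()+1].mean(0); print('red',s[i],t,atz('wrist',t,.089),atz('wrist',c[i][::-1],.089))
S=np.array([.533,-.220]);A=np.radians(190)
for k in range(3):
    for da in (-85,-40,0):
        a=A+np.radians(da)+k*2*np.pi/3
        u=np.array([np.cos(a),np.sin(a)]);t=np.array([-u[1],u[0]])
        p=S+.044*u-.020*t
        for h in (0,np.pi):
            q=robot.ik([*p,.1],rot(a+h)); print(k,da,h>0,q)
E
```

```text
wrist sprocket 0.88 (108.53003692626953, 348.2800598144531) (146.12890625, 149.44064331054688) [ 0.5355 -0.2231  0.084 ] (274, 34, 149, 149)
red [324 187   9  20 102] [187.6 330.2] [ 0.4446 -0.237   0.089 ] [ 0.4331 -0.239   0.089 ]
0 -85 False [ 0.7289  0.5405 -0.6112  1.8454  0.3936  0.8787  1.7613]
0 -85 True [ 0.46    0.4791 -0.26    1.8546  0.1615  0.8283 -1.1905]
0 -40 False [-0.5129  0.6949  1.0825  1.9641 -0.7605  0.962  -2.7141]
0 -40 True [ 0.5294  0.4348 -0.298   1.9314  0.1733  0.7999 -0.3872]
0 0 False [ 0.398   0.4079 -0.0631  1.9561  0.0356  0.7786 -2.6524]
0 0 True [ 0.6402  0.4306 -0.3587  1.9479  0.2061  0.7983  0.3414]
1 -85 False [ 0.4906  0.4302 -0.1169  1.9218  0.0683  0.7934 -2.0198]
1 -85 True [ 0.7366  0.4607 -0.4224  1.9133  0.2522  0.8192  0.9651]
1 -40 False [ 0.5665  0.4867 -0.1841  1.8334  0.1161  0.8319 -1.2458]
1 -40 True [ 0.8349  0.5367 -0.534   1.824   0.3461  0.8745  1.7082]
1 0 False [ 0.5796  0.5376 -0.2322  1.7531  0.1549  0.8688 -0.5939]
1 0 True [ 1.148   0.813  -1.0876  1.734   0.801   1.11    2.068 ]
2 -85 False [ 0.5766  0.5671 -0.2851  1.7107  0.1954  0.8917 -0.0512]
2 -85 True [-0.3479  0.8471  1.0794  1.7431 -0.8404  1.0907 -2.3841]
2 -40 False [ 0.6167  0.5817 -0.4205  1.7158  0.2891  0.9058  0.6013]
2 -40 True [ 0.379   0.5473 -0.0985  1.7247  0.0668  0.8728 -2.3661]
2 0 False [ 0.6664  0.5671 -0.5312  1.7741  0.3557  0.897   1.2003]
2 0 True [ 0.4207  0.5179 -0.203   1.7829  0.1328  0.854  -1.7637]
```

```bash
cat >> h.py <<'E'
S=np.array([.534,-.221]); K2=np.radians(240); RR=.040
def pose(m,off,z): # m: mark angle deg
    a=np.radians(m)+K2; u=np.array([np.cos(a),np.sin(a)]); t=np.array([-u[1],u[0]])
    return [*(S+RR*u-off*t),z],rot(a)
def push(m0,m1,off=.015,v=.04):
    for m in np.linspace(m0,m1,max(2,int(abs(m1-m0)/10)+1)):
        p,R=pose(m,off,.100)
        if robot.move_linear(p,v,R,threshold=18): print('stopped',m,readout.get_force()); return False
    return True
def lift(m,off=.019):
    p,R=pose(m,off,.100); robot.move_linear(p,.05,R)
    p,R=pose(m,off,.16); robot.move_linear(p,.15,R)
E
python3 - <<'E'
from h import *
p,R=pose(112,.024,.16)
robot.move_ptp(p,R)
f0=readout.get_force()
p[2]=.100
if robot.move_linear(p,.06,R,threshold=8): print('hit on entry',readout.get_ee_pos(),readout.get_force()-f0)
else:
    ok=push(112,186); print(ok,readout.get_force()-f0,readout.get_ee_pos())
    if ok:
        lift(186); robot.move_ptp([.46,-.22,.33],rot(np.radians(-69))); look('w2')
print(readout.get_time())
E
```

```text
True [0.9622 0.0931 0.034 ] [ 0.564  -0.1908  0.1   ]
shaft 0.75 [114.3, 350.9] [ 0.5307 -0.2273  0.093 ]
mark 0.94 [178.0, 332.3] [ 0.4574 -0.2343  0.095 ]
yellow [  82    0   70  192 2221] [0.466  0.0206 0.095 ]
yellow [127  35  26  77 114] [0.4916 0.0009 0.095 ]
yellow [327 169  10  14 102] [ 0.4601 -0.2317  0.095 ]
yellow [ 78 194  11   9  60] [0.3298 0.0333 0.095 ]
yellow [315 343   3  44  83] [ 0.2062 -0.309   0.095 ]
yellow [327 366   3  21  51] [ 0.196  -0.3312  0.095 ]
11.6417
```

View pics/w2.png

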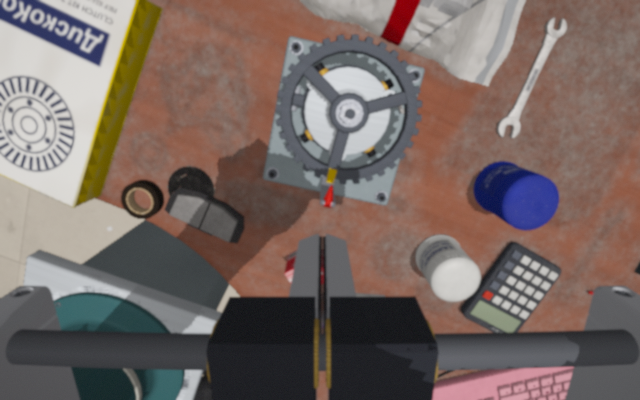

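In this view the yellow mark at (176,332) lies on the line from the shaft to the red pointer tip at (187,330), within about 1 px. Now I'll point at it.

```bash
python3 - <<'E'
from h import *
R=readout.get_tool_rot(); P=[.461,-.2325]
robot.move_linear([*P,.25],.15); robot.move_linear([*P,.139],.08)
f=readout.get_force(); robot.pause(3.3)
im,d=grab_frame('side'); save('s2',cv2.resize(im[120:260,250:450],None,fx=3,fy=3,interpolation=2))
for r in tip_of('side','mark')[:2]: print(r['p'],atz('side',r['pixel'],.095))
print(readout.get_ee_pos(),f,readout.get_time())
E
```

```text
0.68 [ 0.4546 -0.2203  0.095 ]
[ 0.461  -0.2325  0.139 ] [-0.161   0.2348  0.9849] 17.2667
```

View pics/s2.png

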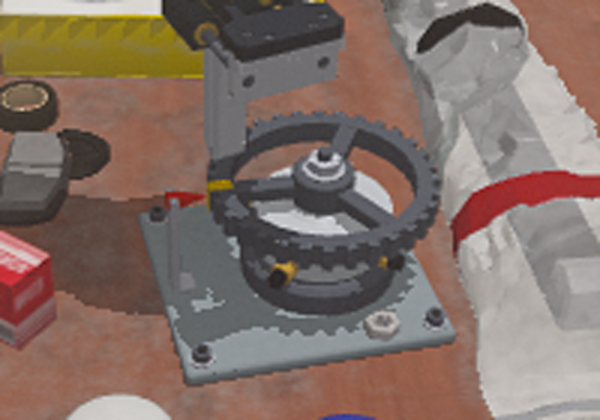

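The side crop shows the mark at (185,220), slightly behind the pointer's line, which ends at (200,207). I'll measure that offset numerically.

```bash
python3 - <<'E'
from h import *
im,d=grab_frame('side'); hsv=cv2.cvtColor(im,cv2.COLOR_RGB2HSV)
def blobs(m,z,x0,x1,y0,y1,n0):
    mm=np.zeros_like(m); mm[y0:y1,x0:x1]=m[y0:y1,x0:x1]
    n,l,s,c=cv2.connectedComponentsWithStats(mm)
    for i in range(1,n):
        if s[i,4]>n0:
            p=np.argwhere(l==i); t=p[p[:,1]>=p[:,1].max()-1].mean(0); b=p[p[:,1]<=p[:,1].min()+1].mean(0)
            print(s[i],c[i][::-1],*[atz('side',q,z) for q in (c[i][::-1],t,b)])
blobs(cv2.inRange(hsv,(20,120,90),(35,255,255)),.095,310,335,170,195,6)
blobs(cv2.inRange(hsv,(0,150,70),(8,255,255))|cv2.inRange(hsv,(172,150,70),(180,255,255)),.089,300,325,175,195,6)
c=camera_info('side');Km=np.array([[c['fx'],0,c['cx']],[0,c['fy'],c['cy']],[0,0,1]])
for a in (186,188,190,192):
    u=np.array([np.cos(np.radians(a)),np.sin(np.radians(a))])
    pts=np.array([[*(S+.0725*u),.095],[*(S+.084*u),.089],[*(S+.100*u),.089],[*S,.115]])
    print(a,cv2.projectPoints(pts,np.array(c['rvec']),np.array(c['tvec']),Km,np.array(c['dist']))[0][:,0,::-1].ravel())
E
```

```text
[319 180   9  10  34] [182.2059 322.0294] [ 0.4575 -0.2367  0.095 ] [ 0.4667 -0.234   0.095 ] [ 0.4516 -0.2421  0.095 ]
[305 184  14   5  40] [185.425 310.725] [ 0.4344 -0.2381  0.089 ] [ 0.4483 -0.2376  0.089 ] [ 0.4234 -0.2378  0.089 ]
186 [179.6933 323.8495 182.6158 318.3022 183.4336 310.592  168.17   358.8928]
188 [180.4291 324.1005 183.4734 318.5795 184.46   310.9016 168.17   358.8928]
190 [181.1624 324.3949 184.3287 318.9071 185.4845 311.2718 168.17   358.8928]
192 [181.8924 324.7324 185.1806 319.2851 186.5058 311.7025 168.17   358.8928]
```

The side camera puts the mark and the pointer both at about 190°, agreeing within about 2 mm, so the alignment is good. I'll hand in now.

```bash
python3 - <<'E'
from h import *
robot.pause(.5); print(readout.get_ee_pos(),readout.get_force(),readout.get_time()); print(robot.sign_off())
E
```

```text
[ 0.461  -0.2325  0.139 ] [-0.6059  0.2925  0.163 ] 17.8167
the job is handed in; nothing more can be done
None
```

I pushed the sprocket round until its yellow mark lined up with the red pointer (within about 2 mm by the cameras), then held the fingertips about 25 mm above the mark for over three seconds, and handed the job in still pointing there; no pass/fail result came back.

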